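# Check the gem tester, then hold it on the green stone

### The arm

A 7-joint arm with a two-finger parallel gripper is mounted at the origin on the work surface. World frame = base frame: x ahead of the robot, y to its left, z up, the work surface at z = 0. Lengths are in m, angles in rad, forces in N, time in s.
With the tool pointing down it reaches from about 0.425 to 0.825 m from the base axis. Payload 3.6 kg.
Tool frame: the origin (TCP) lies at the very end of the fingers, on their centre line; the grasp point (between the pads) lies 19 mm behind it; z points along the fingers, y is the line along which they close (so a half turn about z gives the same grasp; the last joint's range is limited). The gripper opens to 85 mm and grips with 20 to 120 N. Pads are 22 mm wide; open, the fingers measure 114 mm over their backs; the gripper's body (76 mm by 85 mm) begins 54 mm behind the grasp point. The pads swing forward as they close: fully open they stand 13 mm farther back than shut.
Start: joints at [1.248, 0.615, -0.013, 1.423, 0.008, 1.103, -0.04], TCP at [0.189, -0.622, 0.231] pointing down, gripper open.
Joint ranges: [-3.12, 3.12], [-0.3, 2.06], [-1.34, 1.32], [0.26, 2.42], [-1.36, 4.5], [0.01, 1.98], [-2.84, 2.84]. Speed limits (rad/s): [2.79, 2.79, 3.14, 3.14, 3.14, 3.14, 3.14].

### API

Orientations are given as a unit quaternion [w, x, y, z].
In Python, from rig import robot gives the robot as it stands. The module is installed in compiled form; this text tells all that it offers.
- The arm moves only by the tool drive_tool, never from a script. Its argument "targets" is a list of rows, each a list of 2 entries, a list of its own where there are three numbers: the shift along the tool's x, y, z in cm, then the turn about the tool's z in degrees. In form: [[[x, y, z], roll], ...]. A call has 1 to 12 rows; each row is the pose to reach, as a shift and turn from the pose commanded when the call began, along the tool's axes at that moment; what a row does not reach only later rows make up. A row lasts 1/12 s, in which the tool goes at most 41.7 mm and 7.16 degrees, less where a joint would pass 70% of its speed; a pose out of reach is approached as far as the arm can. A call with a gripper value outside its range is refused whole. "hand" is the opening, from 0 (shut) to 1 (fully open), set as the call begins (left out, the last holds). The fingers move at their own pace and stop on an object; the grip force is fixed at half the most. Time passes only in rows, so rows that repeat a pose let the fingers close. It gives the time, the measured TCP pose, the force, the opening and the grip force at its end, in the units of the state.
- robot.get_state(): the state, without advancing time (a new reading comes with each control period).
- robot.capture(name): name is "side" or "top"; returns a dict with "image" (384x512x3 uint8, red, green, blue), "fovy" (degrees; the focal length in pixels is half the picture's height over the tangent of half this angle, whatever the lens; pixels are square), "cx", "cy" (the principal point, pixels), "origin" and "attitude" of the camera in the world. Camera axes: x right, y up, looking along -z (the intrinsics and any distortion apply to the point x, -y, -z); pixel columns grow to the right and rows downward; lengths in m; the calibration is good to about 2 mm. A picture is of the moment at which its call begins. There is no depth.
- robot.close_job(): hands the job in; it is judged then, once.
Trained networks look in the newest picture that a camera, given by its name, has taken for a name from the list of things; names that differ only in an ending like _2 or _b are one class to them, and where a whole thing is asked for, a point or a joint stands for the part that bears it (a point fixed in the world has none). Each returns a list of dicts, best first, with "confidence" (0 to 1); they miss things now and then, are a little off and sometimes report something else, mostly with a low value. They report only what shows in the picture. A call takes as long as a camera call.
- robot.spot_in(camera, label): "point" ([row, column] in pixels, amid what is visible of it).
- robot.trace(camera, label): "region" (384x512 bool, what is visible of it) and "point" ([row, column] in pixels, amid what is visible of it).
The state is a dict: "clock": time; "qpos": joint angles; "qvel": joint speeds; "joint_torque": joint torques, N m; "eef_pos": TCP position; "tool_rot": TCP orientation; "ft_force": force on the tool from outside, world axes, zero at the start; "torque": the same for the moment, N m; "width": opening from 0.0 (shut) to 1.0 (fully open); "gripper_force": force on a finger pad.
Only numpy, scipy, OpenCV 4.12 (cv2) and the standard library are available. Lean on these libraries where they do the work, as an engineer would, in place of code of your own. Each camera call takes 0.05 s, during which the arm holds its last target. There are 200 camera calls.

### The job

Take the white gem tester out of its stand, and first press its spring tip lightly on the copper check disc, pen upright, for about a second. Then hold its tip on the white dot of the green stone, the pen square to the tilted face and the spring tip pushed in about halfway, and finish like that, still holding the tester against the stone. Be gentle, and leave the other stones and everything else on the bench as they are.

Things in the scene. Friction and masses are not known exactly. Their poses are not given: they have to be found in the camera images.
- tester: gem tester: white square pen, 24 x 24 mm, 85 mm long, 100 g, upright in its stand, tip down. Origin: centre of the square body's lower end (shoulder), 55 mm above the bench in the stand; z along the pen away from the tip, x and y square to its flat sides. Below the shoulder a round black nose (14 x 30 mm), then the brass tip, its end at z = -48 mm. Grip flat sides about 48 mm above the shoulder.
- probe (a joint): how far the tester's spring tip is pushed in, m: 0 = out, 0.012 = bottomed. The tip slides along the pen; it starts to give at 0.5 N and the spring adds 0.2 N per mm (2.9 N at the bottom, then it is rigid).
- probe_tip (a point): the end of the tester's brass tip (round, 5 mm across), moves with the spring tip; z axis as the tester's
- stand: grey plastic stand fixed to the bench: foot 100 x 100 x 7 mm and an upright square socket, outside 39 mm, inside 27 mm, top 75 mm above the bench, 20 mm deep above its ledge. The tester's upper 65 mm (75 to 140 mm above the bench) stand clear of it; lift the tester straight up 75 mm to clear. Origin under its centre; sides along x and y
- check_top (a point): centre of the top of the flat copper check disc, 30 mm across, level, 30 mm above the bench, fixed on a black block 50 x 50 x 24 mm
- green_holder: dark steel stand (round foot 72 mm across, neck 38 mm) fixed to the bench, carrying a tilted green stone: a flat round slab 34 mm across set in brass, a white dot 10 mm across in the middle of its face, about 82 mm above the bench. Origin under the centre of the foot; the stone leans towards the stand's own -x. It may be in any of three places.
- amber_holder: dark steel stand (round foot 72 mm across, neck 38 mm) fixed to the bench, carrying a tilted amber stone: a flat round slab 34 mm across set in brass, a white dot 10 mm across in the middle of its face, about 82 mm above the bench. Origin under the centre of the foot; the stone leans towards the stand's own -x. It may be in any of three places.
- blue_holder: dark steel stand (round foot 72 mm across, neck 38 mm) fixed to the bench, carrying a tilted blue stone: a flat round slab 34 mm across set in brass, a white dot 10 mm across in the middle of its face, about 82 mm above the bench. Origin under the centre of the foot; the stone leans towards the stand's own -x. It may be in any of three places.
- green_spot (a point): centre of the white dot on the flat face of the green stone; this frame's z axis points straight out of the face (leaning 16 to 33 degrees from vertical, roughly towards the robot). The holder's tilt is locked stiffly; the stone does not give.
- amber_spot (a point): centre of the white dot on the flat face of the amber stone; this frame's z axis points straight out of the face (leaning 16 to 33 degrees from vertical, roughly towards the robot). The holder's tilt is locked stiffly; the stone does not give.
- blue_spot (a point): centre of the white dot on the flat face of the blue stone; this frame's z axis points straight out of the face (leaning 16 to 33 degrees from vertical, roughly towards the robot). The holder's tilt is locked stiffly; the stone does not give.
- pliers: long-nosed pliers with green handles, 150 mm, lying flat; loose bystander, origin near the pivot at bench level
- cutters: short-nosed cutters with green handles, 130 mm, lying flat; loose bystander, origin near the pivot at bench level
- spool: white wire spool, 72 mm across, 26 mm high, lying flat; loose bystander, origin under its centre
- powerbank: white rounded power bank 70 x 135 x 22 mm; loose bystander, origin under its centre
- wallet: tan leather wallet 100 x 190 x 22 mm; loose bystander, origin under its centre
- ruler: steel ruler 26 x 200 x 4 mm lying flat; loose bystander, origin under its centre
- beads: small red jar with white cap, 48 mm across, 50 mm high; loose bystander, origin under its centre
- check: the black block with the copper check disc on top, 50 x 50 mm, 30 mm high in all, fixed; origin under its centre

How it is judged:
On the way, in this order (a step that is already met when the one before it is completed fails the run):
1. the tester is held in the fingers, clear of its stand (contact force between the fingers and tester above 1 N and height (world z) of probe_tip above 0.076 m and contact force between tester and stand below 0.05 N), for 0.1 s.
2. the tip is pressed on the copper check disc: within 12 mm of its centre, pen within 11 degrees of upright, spring tip in by 2.5 to 10.5 mm, for half a second (contact force between the fingers and tester above 1 N and value of joint probe between 0.0025 and 0.0105 m and distance between probe_tip and check_top below 0.012 m and angle between tester's own z axis and vertical below 0.2 rad and contact force between tester and check above 0.4 N), for 0.5 s.
At the end, for the whole second after the job is handed in: the tester is held still in the fingers with its tip touching the green stone within 7 mm of the dot's centre, the pen within 11 degrees of square to the face, and the spring tip pushed in by 2.5 to 10.5 mm of its 12 mm (contact force between the fingers and tester above 1 N and value of joint probe between 0.0025 and 0.0105 m and distance between probe_tip and green_spot below 0.007 m and angle between the z axis of tester and the z axis of green_spot, either way round below 0.2 rad and contact force between tester and green_holder above 0.4 N and linear speed of tester below 0.02 m/s); the arm keeps its last pose, push and grip.
It fails at once if a loose thing lying about on the bench is pushed more than 20 mm (distance of any of pliers, cutters, spool, powerbank, wallet, ruler, beads from where it was at the start of the episode above 0.02 m).
It fails at once if the tester is pressed against a stone that is not green, or its holder (contact force between tester and amber_holder above 0.5 N or contact force between tester and blue_holder above 0.5 N).
It fails at once if a stone is knocked or turned out of its position by more than 8 mm (distance of any of green_spot, amber_spot, blue_spot from where it was at the start of the episode above 0.008 m).
It fails at once if the tester is rammed (over 15 N) into the green stone or the check block (contact force between tester and green_holder above 15 N or contact force between tester and check above 15 N).
It also fails if it takes over 48 s, if anything falls off the work surface, if the arm or the gripper's body presses on something with over 40 N, if the wrist force passes 120 N, or if a joint passes its speed limit or range.

## Working session

There is one attempt and no reset: what is moved stays moved. The work goes in short steps, Python scripts to look and compute and a tool call to move; the robot and the scene stay as the last step left them, time stands still between calls to the robot, and variables do not carry over. Pictures are saved under pics/ and viewed, at most 10 in all, crops included, and the job is handed in when it is done.

Besides the shell and the picture viewer there is one more tool, called by a JSON object that holds its "method" and its "body". drive_tool: Moves the arm, as the interface text tells. Its arguments: {"type":"object","properties":{"targets":{"type":"array","items":{"type":"array"}},"hand":{"type":"number"}},"required":["targets"]}

```bash
mkdir -p pics; python3 - <<'E'
from rig import robot
import cv2,numpy as np
print(robot.get_state())
for n in("side","top"):
    c=robot.capture(n); cv2.imwrite(f"pics/{n}0.png",c["image"][:,:,::-1])
    print(n,{k:v for k,v in c.items() if k!="image"})
    for l in("tester","probe_tip","stand","check","green_holder","amber_holder","blue_holder","beads","spool"):
        print(l,[(np.round(d["point"]),round(d["confidence"],2)) for d in robot.spot_in(n,l)[:2]])
E
```

```text
{'clock': 0.0, 'qpos': array([ 1.24849166,  0.61595472, -0.01263942,  1.42491109,  0.00809593,
        1.10340679, -0.04043228]), 'qvel': array([ 3.34088732e-05,  3.09957735e-04, -9.61406457e-04,  5.17985972e-04,
        6.38203561e-04,  9.96225344e-05, -1.66087411e-03]), 'joint_torque': array([ 4.93889286e-05, -4.69210196e+01,  2.58816015e-01, -1.71031469e+01,
        9.88771644e-03,  9.58731340e-03, -4.57669444e-06]), 'eef_pos': array([ 0.18927741, -0.62102271,  0.23011101]), 'tool_rot': array([-1.29899865e-03,  9.89077737e-01,  1.47388944e-01, -2.04781575e-04]), 'ft_force': array([-0.30422877,  0.35378684, -0.02994922]), 'torque': array([-0.0324175 , -0.02055587,  0.03534281]), 'gripper_force': 0.0, 'width': 0.9993998552154969}
side {'fovy': 47.18645147325963, 'cx': 251.8154165591029, 'cy': 190.61821879591733, 'origin': array([ 0.26733425, -0.73793237,  0.86093898]), 'attitude': array([ 0.90758153,  0.39437437, -0.06549084, -0.12835723])}
tester [(array([284., 258.]), 0.7)]
probe_tip [(array([217., 224.]), 0.72)]
stand [(array([312., 253.]), 0.58)]
check [(array([216., 228.]), 0.8
[... 209 characters left out ...]
, 226.]), 0.62), (array([215., 227.]), 0.34)]
spool [(array([209., 334.]), 0.94), (array([347., 377.]), 0.43)]
top {'fovy': 49.01504080431938, 'cx': 256.8919351497131, 'cy': 191.11020401724352, 'origin': array([0.32605897, 0.0105812 , 1.46622764]), 'attitude': array([ 0.71402016,  0.05853615, -0.04515522, -0.69621099])}
tester [(array([167., 240.]), 0.7), (array([218., 340.]), 0.65)]
probe_tip []
stand [(array([225., 335.]), 0.79)]
check [(array([214., 250.]), 0.46), (array([224., 184.]), 0.37)]
green_holder [(array([168., 192.]), 0.53)]
amber_holder [(array([181., 281.]), 0.83)]
blue_holder [(array([167., 242.]), 0.71)]
beads [(array([189., 139.]), 0.44)]
spool [(array([138., 271.]), 0.57)]
```

View pics/side0.png

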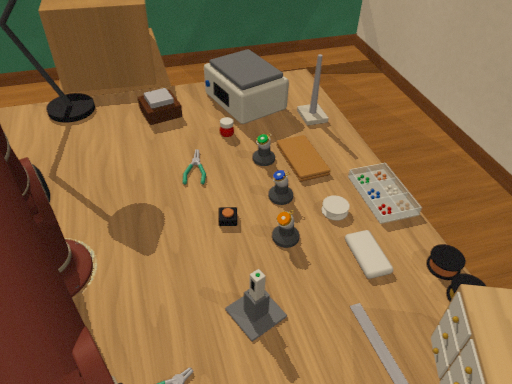

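View pics/top0.png

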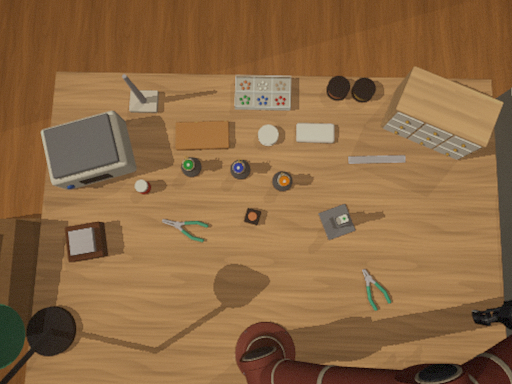

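The side view shows the tester's cap at about (col 258, row 274), copper disc (228,213), and green, blue and amber stones at (263,140), (280,175) and (285,218). The top view agrees: green (190,165), disc (252,216), tester (343,219). Next I'll segment these precisely.

```bash
cat > h.py <<'E'
from rig import robot
import numpy as np,cv2
from scipy.spatial.transform import Rotation as R
from scipy.optimize import least_squares
def rot(q): return R.from_quat(np.roll(q,-1)).as_matrix()
class Cam:
    def __init__(s,n):
        c=robot.capture(n); s.im=c["image"]; s.f=192/np.tan(np.radians(c["fovy"])/2)
        s.c=np.array([c["cx"],c["cy"]]); s.o=c["origin"]; s.R=rot(c["attitude"])
    def proj(s,P):
        p=(np.atleast_2d(P)-s.o)@s.R; return s.c+s.f*np.c_[p[:,0],-p[:,1]]/-p[:,2:]
    def ray(s,uv):
        d=(np.asarray(uv)-s.c)/s.f; v=s.R@np.array([d[0],-d[1],-1]); return v/np.linalg.norm(v)
    def atz(s,uv,z):
        v=s.ray(uv); return s.o+v*(z-s.o[2])/v[2]
def tri(cams,uvs,x0=(.5,0,.08)):
    r=least_squares(lambda P:np.concatenate([c.proj(P)[0]-u for c,u in zip(cams,uvs)]),x0); return r.x,r.fun
E
python3 - <<'E'
from h import *
cs={n:Cam(n) for n in("side","top")}
def cen(m,lab=""):
    v,u=np.nonzero(m); return np.array([u.mean(),v.mean()]),len(u)
for n,c in cs.items():
    ims=[]
    g={"side":(263,141),"top":(190,165)}[n]; k={"side":(228,213),"top":(252,216)}[n]; t={"side":(257,283),"top":(342,220)}[n]
    for p in(g,k,t):
        r=24; cr=c.im[p[1]-r:p[1]+r,p[0]-r:p[0]+r]
        ims.append(cv2.resize(cr[:,:,::-1],(400,400),interpolation=cv2.INTER_CUBIC)[:,:])
    cs[n].strip=np.hstack(ims)
cv2.imwrite("pics/crops.png",cv2.resize(np.vstack([cs["side"].strip,cs["top"].strip]),(800,533),interpolation=cv2.INTER_AREA))
L={}
for n,c in cs.items():
    for l in("stand","tester","check","green_holder"):
        d=robot.trace(n,l)
        for e in d[:2]:
            m=e["region"]; print(n,l,round(e["confidence"],2),cen(m))
    hsv=cv2.cvtColor(c.im,cv2.COLOR_RGB2HSV)
    np.save(n+".npy",c.im)
E
```

```text
side stand 0.84 (array([254.82447761, 313.99820896]), 1675)
side stand 0.37 (array([377.77224199, 344.30782918]), 1124)
side tester 0.85 (array([256.39401496, 284.67331671]), 401)
side check 0.7 (array([280.24542683, 188.73323171]), 656)
side check 0.67 (array([227.36296296, 215.78271605]), 405)
side green_holder 0.65 (array([263.02222222, 151.87555556]), 450)
top stand 0.89 (array([334.61825726, 222.06224066]), 723)
top check 0.69 (array([251.86384977, 216.87793427]), 213)
top check 0.63 (array([267.34527687, 135.5504886 ]), 307)
top green_holder 0.67 (array([190.75328947, 166.91447368]), 304)
top green_holder 0.48 (array([142.22282609, 186.78804348]), 184)
```

View pics/crops.png

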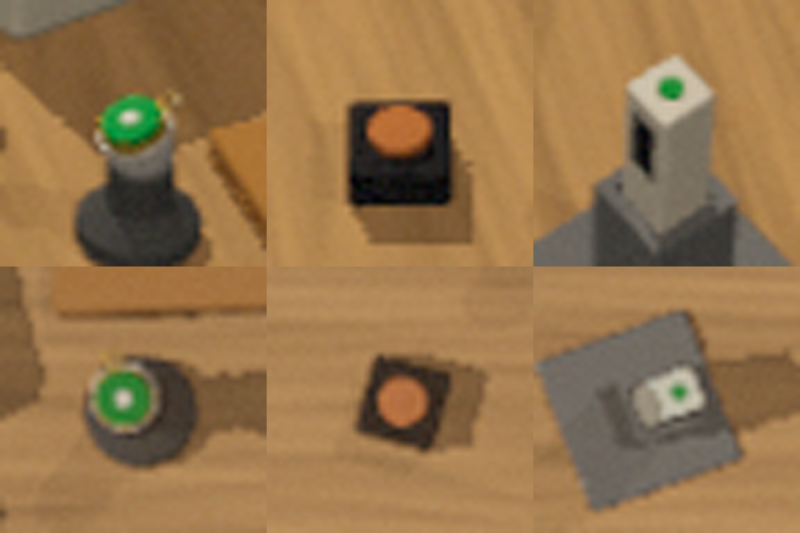

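{"method": "drive_tool", "body": {"targets": [[[0, 0, -4], 0], [[0, 0, -8], 0], [[0, 0, -12], 0], [[4, 0, -12], 0], [[8, 0, -12], 0], [[12, 0, -12], 0]]}}

```text
clock: 2.0
eef_pos: [0.3049, -0.5869, 0.3527]
tool_rot: [0.001, 0.989, 0.146, 0.001]
ft_force: [0.8, -0.8, 0.3]
width: 1.001
gripper_force: 0.0
```

```bash
cat > m.py <<'E'
from h import *
cs={n:Cam(n) for n in("side","top")}
S=8
def up(im,p,r=24):
    return cv2.resize(im[p[1]-r:p[1]+r,p[0]-r:p[0]+r],None,fx=S,fy=S,interpolation=cv2.INTER_CUBIC)
def tofull(xy,p,r=24): return (np.asarray(xy)+.5)/S-.5+np.array(p)-r
def blob(m,near=None):
    n,l,st,ce=cv2.connectedComponentsWithStats(m.astype(np.uint8))
    i=1+np.argmax(st[1:,4]); return l==i,ce[i],st[i]
G={"side":(263,141),"top":(190,165)};K={"side":(228,213),"top":(252,216)};T={"side":(257,283),"top":(342,220)}
res={}
for n,c in cs.items():
    u=up(c.im,G[n]).astype(int); g=(u[...,1]-u[...,0]>35)&(u[...,1]-u[...,2]>20)
    m,ce,st=blob(g); cnt=max(cv2.findContours(m.astype(np.uint8),cv2.RETR_EXTERNAL,cv2.CHAIN_APPROX_NONE)[0],key=len)
    hull=cv2.convexHull(cnt); fill=np.zeros(m.shape,np.uint8); cv2.fillConvexPoly(fill,hull,1)
    w=np.clip(u[...,0]-90,0,None)*cv2.erode(fill,np.ones((25,25))); yy,xx=np.mgrid[:w.shape[0],:w.shape[1]]
    dot=tofull([(w*xx).sum()/w.sum(),(w*yy).sum()/w.sum()],G[n])
    el=cv2.fitEllipse(cnt); 
    mo=cv2.moments(fill,True); cov=np.array([[mo["mu20"],mo["mu11"]],[mo["mu11"],mo["mu02"]]])/mo["m00"]/S**2
    res[n]=dict(dot=dot,cov=cov,cen=tofull([mo["m10"]/mo["m00"],mo["m01"]/mo["m00"]],G[n]))
    print(n,"dot",dot,"cen",res[n]["cen"],"ell",el[1][0]/S,el[1][1]/S,el[2])
    u=up(c.im,K[n]).astype(int); m,ce,_=blob((u[...,0]-u[...,2]>60)&(u[...,0]-u[...,1]>52)); res[n]["disc"]=tofull(ce,K[n])
    u=up(c.im,T[n]).astype(int); m,ce,_=blob((u[...,1]-u[...,0]>30)); res[n]["tdot"]=tofull(ce,T[n])
    print(n,"disc",res[n]["disc"],c.atz(res[n]["disc"],.03),"tdot",res[n]["tdot"],c.atz(res[n]["tdot"],.14))
C=[cs["side"],cs["top"]];r=[res["side"],res["top"]]
for k in("dot","disc","tdot"):print(k,*tri(C,[q[k] for q in r]))
P,_=tri(C,[q["dot"] for q in r])
t=np.linspace(0,2*np.pi,60,endpoint=False)
def dcov(c,P,th,az,rad):
    nrm=np.array([np.sin(th)*np.cos(az),np.sin(th)*np.sin(az),np.cos(th)])
    a=np.cross(nrm,[0,0,1.]);a/=np.linalg.norm(a);b=np.cross(nrm,a)
    uv=c.proj(P+rad*(np.outer(np.cos(t),a)+np.outer(np.sin(t),b))); d=uv-uv.mean(0); return d.T@d/len(t)/2
def fun(x,use):
    o=[]
    for i in use:
        D=dcov(C[i],P,x[0],x[1],x[2+i]*.01)-r[i]["cov"]; o+=[D[0,0],D[1,1],1.4*D[0,1]]
    return o
for use in([0],[0,1]):
  for az in(2.6,3.14,3.7):
    s=least_squares(fun,[.42,az,1.5,1.5],args=(use,)); print(use,"tilt",np.degrees(s.x[0]),"az",np.degrees(s.x[1]),s.x[2:],s.cost)
E
python3 m.py
```

```text
side dot [261.89087739 137.67384865] cen [262.17192203 138.17049217] ell 8.605968475341797 10.94836139678955 72.48509216308594Traceback (most recent call last):
  File "m.py", line 23, in <module>
    u=up(c.im,T[n]).astype(int); m,ce,_=blob((u[...,1]-u[...,0]>30)); res[n]["tdot"]=tofull(ce,T[n])
                                        ~~~~^^^^^^^^^^^^^^^^^^^^^^^^
  File "m.py", line 9, in blob
    i=1+np.argmax(st[1:,4]); return l==i,ce[i],st[i]
        ~~~~~~~~~^^^^^^^^^^
    return _wrapfunc(a, 'argmax', axis=axis, out=out, **kwds)
    return bound(*args, **kwds)
ValueError: attempt to get argmax of an empty sequence
```

```bash
sed -i 's/^cs={.*/cs={n:Cam(n) for n in("side","top")}\nfor n in cs: cs[n].im=np.load(n+".npy")/' m.py; python3 m.py
```

```text
side dot [261.86460386 137.64527006] cen [262.15457254 138.15156736] ell 8.424494743347168 10.851066589355469 72.24037170410156
side disc [227.36146881 211.88096399] [0.45053555 0.05401971 0.03      ] tdot [257.36322464 274.43400621] [ 0.44113595 -0.23635152  0.14      ]
top dot [187.73475317 164.33714109] cen [187.73150728 164.25618319] ell 9.104422569274902 9.251232147216797 111.06318664550781
top disc [251.97170551 215.90946102] [0.45197155 0.05521104 0.03      ] tdot [343.74263595 218.16182024] [ 0.44245006 -0.23682976  0.14      ]
dot [0.61428432 0.27426145 0.08475676] [ 0.24990161 -0.04003561 -0.06534643  0.27727206]
disc [0.45132189 0.0553659  0.02855383] [ 0.17476716 -0.02558315 -0.03849768  0.22554146]
tdot [ 0.44146456 -0.23658439  0.1402817 ] [ 0.19491369 -0.02971973 -0.0605003   0.30375627]
[0] tilt -20.69562869905196 az 395.13886151487395 [1.64907358 1.5       ] 1.1888799825440834e-15
[0] tilt 20.69562871952204 az 215.13886239598264 [1.64907358 1.5       ] 9.010617457511256e-17
[0] tilt 20.69562872736357 az 215.13886273349993 [1.64907358 1.5       ] 6.29781108927622e-21
[0, 1] tilt 20.681902935631424 az 215.15733944814994 [1.64910015 1.56199283] 0.00013855510800690992
[0, 1] tilt 20.68190291030977 az 215.1573394295654 [1.64910015 1.56199283] 0.00013855510800702255
[0, 1] tilt 20.681902932964615 az 215.15733943685606 [1.64910015 1.56199283] 0.00013855510800709817
```

```bash
cat > ov.py <<'E'
import re,io,contextlib
src=open("m.py").read()
with contextlib.redirect_stdout(io.StringIO()): exec(src)
def circ(P,th,az,rad):
    th,az=np.radians([th,az]); nrm=np.array([np.sin(th)*np.cos(az),np.sin(th)*np.sin(az),np.cos(th)])
    a=np.cross(nrm,[0,0,1.]);a/=np.linalg.norm(a);b=np.cross(nrm,a)
    return P+rad*(np.outer(np.cos(t),a)+np.outer(np.sin(t),b))
rows=[]
for th,az in((20.7,215),(25,190)):
  row=[]
  for n in("side","top"):
    p=np.round(res[n]["dot"]).astype(int); c=cs[n]; s=25; rr=12 if n=="top" else 8
    s=400//(2*rr) ; im=cv2.resize(np.ascontiguousarray(c.im[p[1]-rr:p[1]+rr,p[0]-rr:p[0]+rr,::-1]),(400,300*0+400),interpolation=cv2.INTER_NEAREST)
    k=400/(2*rr); off=res[n]["dot"]-c.proj(P)[0]
    for rad in(.005,.017):
        uv=((c.proj(circ(P,th,az,rad))+off-p+rr+.5)*k*8).astype(int)
        cv2.polylines(im,[uv.reshape(-1,1,2)],True,(255,0,255),1,cv2.LINE_AA,3)
    row.append(im)
  rows.append(np.hstack(row))
cv2.imwrite("pics/ov.png",cv2.resize(np.vstack(rows),(600,600),interpolation=cv2.INTER_AREA))
E
python3 ov.py
```

```text
(no output)
```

View pics/ov.png

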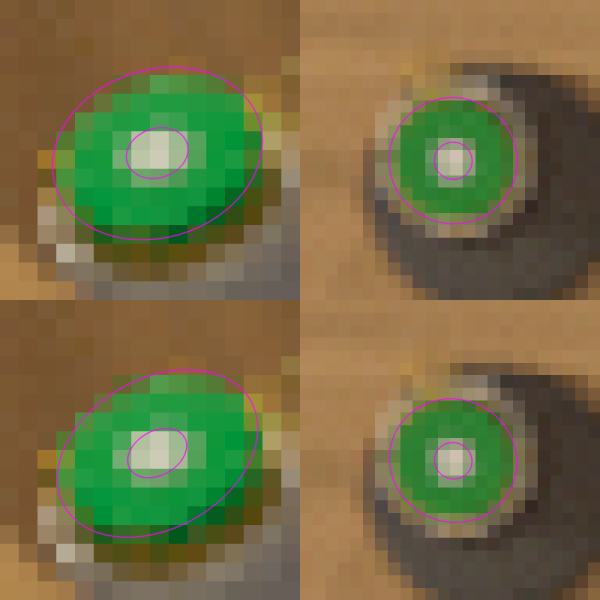

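{"method": "drive_tool", "body": {"targets": [[[4, 0, 0], 0], [[8, 0, -4], 0], [[12, 0, -8], 0], [[12, 0, -12], 0], [[12, 0, -16], 0], [[12, 0, -20], 0], [[12, 0, -24], 0], [[12, 0, -28], 0]]}}

```text
clock: 2.97
eef_pos: [0.4005, -0.5311, 0.5627]
tool_rot: [0.019, 0.989, 0.145, 0.009]
ft_force: [-0.9, -0.0, 0.1]
width: 1.004
gripper_force: 0.0
```

Side crop (top left): the dot is at about (155,152). A dark rim shows at the lower right, so the face is a bit steeper to this camera than the ellipse fit says. I estimate a tilt of about 19° towards azimuth 206°.

The tool drive offers no tilt, so I'm checking whether the arm tilts the tool when it runs out of reach.

{"method": "drive_tool", "body": {"targets": [[[0, 0, -4], 0], [[0, 0, -8], 0], [[0, 0, -12], 0], [[0, 0, -16], 0], [[0, 0, -16], 0]]}}

```text
clock: 3.38
eef_pos: [0.3709, -0.4897, 0.6091]
tool_rot: [0.033, 0.988, 0.147, 0.018]
ft_force: [0.3, 0.1, 0.1]
width: 0.999
gripper_force: 0.0
```

```bash
python3 -c "
from h import *
s=robot.get_state();print(s['qpos'],s['eef_pos'],s['tool_rot'],rot(s['tool_rot'])[:,2])"
```

```text
[ 0.84098426  0.49701724  0.12821734  0.58880995 -0.06898928  1.98207107
 -0.35463553] [ 0.37088657 -0.48973174  0.60911103] [0.03338571 0.98844767 0.14670408 0.01828971] [ 0.04595248 -0.06063371 -0.99710176]
```

{"method": "drive_tool", "body": {"targets": [[[0, 0, 4], 0], [[0, 0, 8], 0], [[0, 0, 12], 0], [[0, 0, 12], 0]]}}

```text
clock: 3.72
eef_pos: [0.3719, -0.4903, 0.4707]
tool_rot: [0.015, 0.989, 0.147, 0.008]
ft_force: [0.4, -0.5, -6.1]
width: 1.001
gripper_force: 0.0
```

```bash
python3 -c "
from h import *
s=robot.get_state();print(s['qpos'],s['eef_pos'],s['tool_rot'],rot(s['tool_rot'])[:,2])"
```

```text
[ 0.82082685  0.43844535  0.12012794  1.07546621 -0.05109671  1.59661551
 -0.34955055] [ 0.37192334 -0.49034467  0.47065323] [0.01481331 0.98902981 0.14674837 0.00809374] [ 0.02035756 -0.02692611 -0.99943011]
```

{"method": "drive_tool", "body": {"targets": [[[0, 0, 0], 0], [[0, 0, 0], 0], [[0, 0, 0], 0]]}}

```text
clock: 3.97
eef_pos: [0.3793, -0.4997, 0.4948]
tool_rot: [0.039, 0.988, 0.147, 0.021]
ft_force: [-0.0, 0.5, 0.1]
width: 1.0
gripper_force: 0.0
```

```bash
python3 -c "
from h import *
s=robot.get_state();print(s['qpos'],s['eef_pos'],s['tool_rot'],rot(s['tool_rot'])[:,2])"
```

```text
[ 0.8210798   0.43237668  0.12121251  1.0228683  -0.05132208  1.5999062
 -0.34961205] [ 0.37928338 -0.49973722  0.49482736] [0.03906162 0.98808719 0.14731261 0.02137484] [ 0.05374896 -0.070895   -0.99603461]
```

```bash
cat >> h.py <<'E'
def plan(P,roll=0,st=None):
    "tool-axis shift in cm to bring TCP to P"
    s=st or robot.get_state(); Rm=rot(s["tool_rot"]); d=Rm.T@(np.asarray(P)-s["eef_pos"])*100
    print("shift cm",np.round(d,2),"roll",round(roll,1),"z",np.round(Rm[:,2],3),"yaz",round(np.degrees(np.arctan2(Rm[1,1],Rm[0,1])),1)); return d
E
python3 - <<'E'
from h import *
c=Cam("top"); m=robot.trace("top","stand")[0]["region"].astype(np.uint8)
q=cv2.boxPoints(cv2.minAreaRect(cv2.findContours(m,0,2)[0][0])); w=np.array([c.atz(p,.007) for p in q])
e=np.roll(w,-1,0)-w; print(m.sum(),np.linalg.norm(e,axis=1),np.degrees(np.arctan2(e[:,1],e[:,0])),w.mean(0))
s=robot.get_state(); z=rot(s["tool_rot"])[:,2]
plan(np.array([.4415,-.2366,.103])+.019*z); plan(np.array([.4415,-.2366,.22])+.019*z)
E
```

```text
835 [0.10398853 0.10697961 0.1028974  0.10665587] [ -66.24548979 -157.81582307  113.58777428   22.76595267] [ 0.43883773 -0.23445068  0.007     ]
shift cm [ 12.49 -26.43  39.34] roll 0 z [ 0.052 -0.069 -0.996] yaz -73.1
shift cm [ 12.84 -25.47  27.68] roll 0 z [ 0.052 -0.069 -0.996] yaz -73.1
```

{"method": "drive_tool", "body": {"targets": [[[1.1, -2.1, 2.3], 7], [[2.1, -4.2, 4.6], 14], [[3.2, -6.4, 6.9], 21], [[4.3, -8.5, 9.2], 28], [[5.4, -10.6, 11.5], 35], [[6.4, -12.7, 13.8], 42], [[7.5, -14.9, 16.1], 49], [[8.6, -17, 18.4], 56], [[9.6, -19.1, 20.7], 63], [[10.7, -21.2, 23], 70], [[11.8, -23.4, 25.3], 77], [[12.8, -25.5, 27.7], 84]]}}

```text
clock: 5.07
eef_pos: [0.4427, -0.2338, 0.1995]
tool_rot: [0.012, 0.831, -0.554, 0.04]
ft_force: [-0.1, 1.1, -0.2]
width: 0.999
gripper_force: 0.0
```

{"method": "drive_tool", "body": {"targets": [[[0, 0, 0], 1], [[0, 0, 0], 1]]}}

```text
clock: 5.23
eef_pos: [0.4414, -0.2329, 0.1984]
tool_rot: [0.012, 0.83, -0.557, 0.037]
ft_force: [-0.1, 0.1, -0.2]
width: 0.999
gripper_force: 0.0
```

```bash
python3 - <<'E'
from h import *
s=robot.get_state(); z=rot(s["tool_rot"])[:,2];print(s["clock"],s["eef_pos"],s["qpos"])
plan(np.array([.4415,-.2366,.103])+.019*z)
E
```

```text
5.2333 [ 0.4414409  -0.23290594  0.19843992] [ 0.16838895  0.40948483  0.35072807  1.95930128 -0.15871776  0.72980632
 -2.15131494]
shift cm [-0.37  0.34 11.44] roll 0 z [ 0.048 -0.061 -0.997] yaz -157.7
```

{"method": "drive_tool", "body": {"targets": [[[-0.37, 0.34, 2.5], 0], [[-0.37, 0.34, 5.5], 0], [[-0.37, 0.34, 8.5], 0], [[-0.37, 0.34, 10.5], 0], [[-0.37, 0.34, 11.4], 0], [[-0.37, 0.34, 11.4], 0], [[-0.37, 0.34, 11.4], 0]]}}

```text
clock: 5.82
eef_pos: [0.4411, -0.2401, 0.0851]
tool_rot: [0.012, 0.828, -0.559, 0.038]
ft_force: [0.3, 0.2, 1.4]
width: 1.0
gripper_force: 0.0
```

```bash
python3 - <<'E'
from h import *
s=robot.get_state(); z=rot(s["tool_rot"])[:,2];print(s["clock"],s["eef_pos"],s["ft_force"])
plan(np.array([.4415,-.2366,.103])+.019*z)
a,b=Cam("side").im,Cam("top").im
f=lambda im,x,y,r:cv2.resize(im[y-r:y+r,x-r:x+r,::-1],(400,400),interpolation=cv2.INTER_CUBIC)
cv2.imwrite("pics/g1.png",np.hstack([f(a,257,283,50),f(b,342,220,40)]))
E
```

```text
5.8167 [ 0.44106972 -0.24008313  0.08512744] [0.30101579 0.15241397 1.4395328 ]
shift cm [-0.17 -0.21  0.1 ] roll 0 z [ 0.049 -0.062 -0.997] yaz -158.0
```

View pics/g1.png

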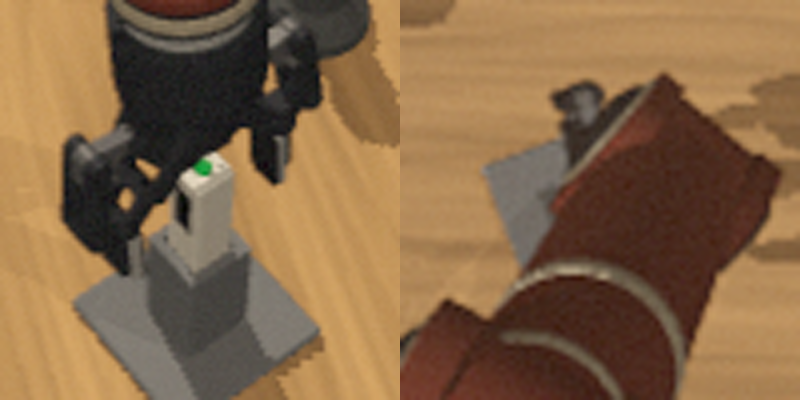

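The side view shows the pen (205,200) between the open fingers, with the pads parallel to its sides. I'll close on it.

{"method": "drive_tool", "body": {"targets": [[[-0.2, -0.2, 0.1], 0], [[-0.2, -0.2, 0.1], 0], [[-0.2, -0.2, 0.1], 0]]}}

```text
clock: 6.17
eef_pos: [0.4412, -0.2353, 0.0833]
tool_rot: [0.012, 0.828, -0.559, 0.037]
ft_force: [-0.9, -0.3, 0.4]
width: 1.001
gripper_force: 0.0
```

{"method": "drive_tool", "body": {"targets": [[[0, 0, 0], 0], [[0, 0, 0], 0], [[0, 0, 0], 0], [[0, 0, 0], 0], [[0, 0, 0], 0], [[0, 0, 0], 0], [[0, 0, 0], 0], [[0, 0, 0], 0]], "hand": 0}}

```text
clock: 6.83
eef_pos: [0.4407, -0.2357, 0.0828]
tool_rot: [0.012, 0.828, -0.559, 0.036]
ft_force: [-0.3, 0.5, 2.5]
width: 0.274
gripper_force: 58.5
```

```bash
python3 - <<'E'
from h import *
s=robot.get_state();print(s)
R0=rot(s["tool_rot"]); np.savez("grasp.npz",R=R0,p=s["eef_pos"])
print("z-shift for straight up 20cm:",R0.T@[0,0,20.])
E
```

```text
{'clock': 6.8333, 'qpos': array([ 0.2530124 ,  0.59375337,  0.25384577,  2.07256124, -0.25728597,
        0.43418059, -2.0679782 ]), 'qvel': array([ 0.00016712,  0.00066951, -0.00074607, -0.00180343,  0.00106424,
        0.00032224, -0.00164849]), 'joint_torque': array([-8.21389753e-03, -3.60712409e+01,  2.65795223e+00, -9.01657194e+00,
       -1.19391654e-02, -3.58590083e-01, -1.63576715e-03]), 'eef_pos': array([ 0.44070217, -0.23567363,  0.08277445]), 'tool_rot': array([ 0.0121661 ,  0.82816145, -0.55919756,  0.03603728]), 'ft_force': array([-0.28601138,  0.54906879,  2.49667882]), 'torque': array([0.05587622, 0.1914667 , 0.02003548]), 'gripper_force': 58.52994918823242, 'width': 0.2739456149686903}
z-shift for straight up 20cm: [  1.46591764  -0.40305851 -19.94213202]
```

{"method": "drive_tool", "body": {"targets": [[[0.07, -0.02, -1], 0], [[0.15, -0.04, -2], 0], [[0.29, -0.08, -4], 0], [[0.44, -0.12, -6], 0], [[0.59, -0.16, -8], 0], [[0.73, -0.2, -10], 0], [[0.88, -0.24, -12], 0], [[0.95, -0.26, -13], 0], [[0.95, -0.26, -13], 0], [[0.95, -0.26, -13], 0]]}}

```text
clock: 7.67
eef_pos: [0.4405, -0.2353, 0.2128]
tool_rot: [0.012, 0.828, -0.559, 0.036]
ft_force: [-0.5, -0.6, -0.9]
width: 0.272
gripper_force: 58.8
```

```bash
python3 - <<'E'
from h import *
s=robot.get_state();g=np.load("grasp.npz");print(s["clock"],s["eef_pos"],s["ft_force"],s["gripper_force"],s["qpos"])
Rm=rot(s["tool_rot"]); print("pen axis if rigid",Rm@g["R"].T@[0,0,1.])
# images for pen check
C=[Cam("side"),Cam("top")]
f=lambda c,P,r:(lambda u:cv2.resize(c.im[max(0,u[1]-r):u[1]+r,max(0,u[0]-r):u[0]+r,::-1],(400,400),interpolation=cv2.INTER_CUBIC))(np.round(c.proj(P)[0]).astype(int))
P=s["eef_pos"]; cv2.imwrite("pics/lift.png",np.hstack([f(C[0],P,50),f(C[1],P,50)]))
# tip in tool frame (assumed from grasp): tip world at grasp
tip=np.array([.4412,-.2364,.007]); tt=g["R"].T@(tip-g["p"]); print("tip in tool",tt,"tip now",s["eef_pos"]+Rm@tt)
np.savez("tip.npz",tt=tt,a=g["R"].T@[0,0,1.])
E
```

```text
7.6667 [ 0.44049747 -0.23530299  0.21281917] [-0.49570411 -0.64380219 -0.90746239] 58.75039994716644 [ 0.16120165  0.39212051  0.36638616  1.93802586 -0.15305358  0.77122923
 -2.1546715 ]
pen axis if rigid [ 3.55241157e-05 -3.30351106e-04  9.99999945e-01]
tip in tool [-0.00469663  0.00133742  0.07562206] tip now [ 0.44099283 -0.23600417  0.13704447]
```

View pics/lift.png

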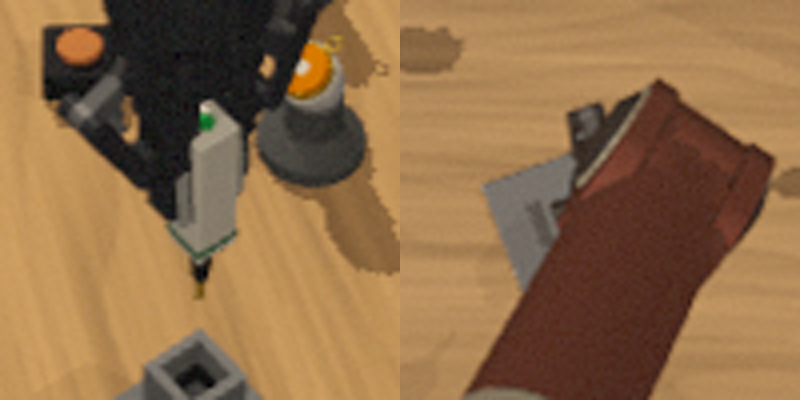

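```bash
cat >> h.py <<'E'
def plan_tip(tip,roll,st=None):
    s=st or robot.get_state(); t=np.load("tip.npz"); Rm=rot(s["tool_rot"]); Rn=Rm@R.from_euler("z",roll,degrees=True).as_matrix()
    print("clock",s["clock"],"j",np.round(s["qpos"],2),"F",np.round(s["ft_force"],1),"grip",round(s["gripper_force"],1))
    print("tip now",np.round(s["eef_pos"]+Rm@t["tt"],4),"pen now",np.round(Rm@t["a"],3),"pen after",np.round(Rn@t["a"],3))
    d=Rm.T@(np.asarray(tip)-Rn@t["tt"]-s["eef_pos"])*100; print("shift",np.round(d,2),"up1cm",np.round(Rm.T@[0,0,1.],3)); return d
E
python3 - <<'E'
from h import *
s=robot.get_state(); c=Cam("side"); t=np.load("tip.npz")
p=s["eef_pos"]+rot(s["tool_rot"])@t["tt"]; print(c.proj(p)-np.round(c.proj(s["eef_pos"])))
plan_tip([.4513,.0554,.075],-35)
E
```

```text
[[-0.27965064 24.45387666]]
clock 7.8167 j [ 0.16  0.39  0.37  1.94 -0.15  0.77 -2.15] F [ 0.7 -0.1 -1.7] grip 58.8
tip now [ 0.4401 -0.2356  0.1359] pen now [ 0.003 -0.001  1.   ] pen after [0.029 0.036 0.999]
shift [-27.11 -12.07   4.4 ] up1cm [ 0.071 -0.018 -0.997]
```

{"method": "drive_tool", "body": {"targets": [[[-2.7, -1.2, 0.2], -3], [[-6.1, -2.7, 0.5], -7], [[-9.5, -4.2, 1], -11], [[-13, -5.8, 1.5], -16], [[-16.5, -7.3, 2], -21], [[-20, -8.9, 2.7], -26], [[-23.4, -10.4, 3.5], -31], [[-25.7, -11.5, 4], -35], [[-27.1, -12.1, 4.4], -35], [[-27.1, -12.1, 4.4], -35], [[-27.1, -12.1, 4.4], -35]]}}

```text
clock: 8.73
eef_pos: [0.4533, 0.0582, 0.1507]
tool_rot: [0.023, 0.958, -0.283, 0.03]
ft_force: [0.6, 0.3, -0.4]
width: 0.274
gripper_force: 58.8
```

```bash
python3 - <<'E'
from h import *
plan_tip([.4513,.0554,.024],0)
c=Cam("side");p=np.round(c.proj([.45,.055,.06])[0]).astype(int);r=36
cv2.imwrite("pics/chk.png",cv2.resize(c.im[p[1]-r:p[1]+r,p[0]-r:p[0]+r,::-1],(500,500),interpolation=cv2.INTER_CUBIC))
E
```

```text
clock 8.7333 j [-0.36  0.43  0.19  2.09 -0.02  0.6  -2.32] F [ 0.6  0.3 -0.4] grip 58.8
tip now [0.4519 0.055  0.075 ] pen now [0.029 0.038 0.999] pen after [0.029 0.038 0.999]
shift [-0.43 -0.14  5.08] up1cm [ 0.07   0.028 -0.997]
```

View pics/chk.png

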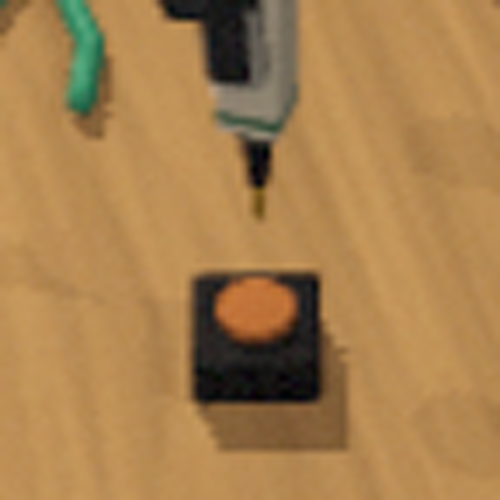

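The tip (258,215) is straight above the copper disc (257,308). I'll press down slowly.

{"method": "drive_tool", "body": {"targets": [[[-0.15, -0.05, 1.5], 0], [[-0.3, -0.1, 3], 0], [[-0.4, -0.14, 3.9], 0], [[-0.42, -0.14, 4.4], 0], [[-0.43, -0.14, 4.8], 0], [[-0.43, -0.14, 5.1], 0], [[-0.43, -0.14, 5.1], 0], [[-0.43, -0.14, 5.1], 0]]}}

```text
clock: 9.45
eef_pos: [0.4537, 0.0576, 0.1009]
tool_rot: [0.023, 0.958, -0.285, 0.031]
ft_force: [-0.2, -0.3, 0.8]
width: 0.27
gripper_force: 58.8
```

{"method": "drive_tool", "body": {"targets": [[[0, 0, 0], 0], [[0, 0, 0], 0], [[0, 0, 0], 0], [[0, 0, 0], 0], [[0, 0, 0], 0]]}}

```text
clock: 9.87
eef_pos: [0.4539, 0.0583, 0.1007]
tool_rot: [0.022, 0.958, -0.284, 0.031]
ft_force: [-0.0, -1.5, 1.1]
width: 0.267
gripper_force: 58.8
```

```bash
python3 - <<'E'
from h import *
plan_tip([.4513,.0554,.024],0)
c=Cam("side");p=np.round(c.proj([.45,.055,.05])[0]).astype(int);r=30
cv2.imwrite("pics/chk2.png",cv2.resize(c.im[p[1]-r:p[1]+r,p[0]-r:p[0]+r,::-1],(500,500),interpolation=cv2.INTER_CUBIC))
E
```

```text
clock 9.8667 j [-0.34  0.52  0.17  2.14 -0.03  0.45 -2.31] F [-0.  -1.5  1.1] grip 58.8
tip now [0.4528 0.0552 0.025 ] pen now [0.026 0.037 0.999] pen after [0.026 0.037 0.999]
shift [-0.14  0.06  0.1 ] up1cm [ 0.072  0.025 -0.997]
```

View pics/chk2.png

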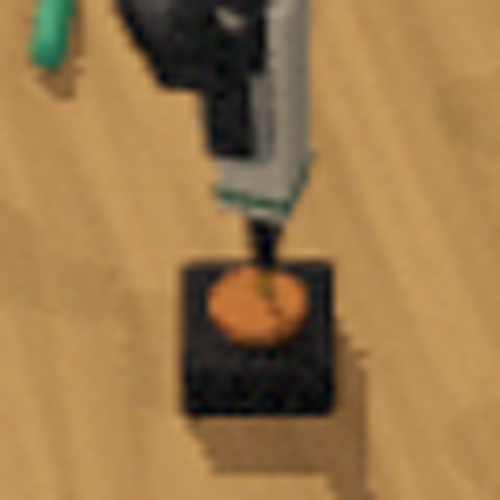

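The brass tip (268,300) is on the disc near its centre. The force rise of about 1.7 N corresponds to about 5–6 mm of spring travel. I'll hold a little longer, then lift.

{"method": "drive_tool", "body": {"targets": [[[0, 0, 0.05], 0], [[0, 0, 0.05], 0], [[0, 0, 0.05], 0], [[0, 0, 0.05], 0], [[0, 0, 0.05], 0], [[0, 0, 0.05], 0], [[0, 0, 0.05], 0]]}}

```text
clock: 10.5
eef_pos: [0.4538, 0.0583, 0.1001]
tool_rot: [0.022, 0.958, -0.284, 0.031]
ft_force: [0.3, -0.4, 0.7]
width: 0.27
gripper_force: 58.8
```

{"method": "drive_tool", "body": {"targets": [[[0.1, 0, -1], 0], [[0.2, 0.1, -3], 0], [[0.4, 0.15, -6], 0], [[0.7, 0.25, -10], 0], [[1, 0.4, -14], 0], [[1.3, 0.5, -18], 0], [[1.6, 0.5, -22], 0], [[1.8, 0.6, -26], 0], [[1.8, 0.6, -26], 0], [[1.8, 0.6, -26], 0]]}}

```text
clock: 11.33
eef_pos: [0.4538, 0.0597, 0.3624]
tool_rot: [0.021, 0.958, -0.284, 0.032]
ft_force: [0.2, -0.6, -2.1]
width: 0.274
gripper_force: 58.9
```

```bash
python3 - <<'E'
from h import *
s=robot.get_state();print(s["eef_pos"],rot(s["tool_rot"]));plan_tip([.60,.26,.30],0)
E
```

```text
[0.45383669 0.0597016  0.36244152] [[ 0.8366556  -0.5454456   0.04996495]
 [-0.5427452  -0.83786397 -0.05840901]
 [ 0.07372277  0.02174998 -0.99704157]]
clock 11.3333 j [-0.4   0.18  0.22  1.76  0.03  1.18 -2.35] F [ 0.2 -0.6 -2.1] grip 58.9
tip now [0.453  0.0567 0.2867] pen now [0.022 0.035 0.999] pen after [0.022 0.035 0.999]
shift [  1.37 -25.02  -1.78] up1cm [ 0.074  0.022 -0.997]
```

{"method": "drive_tool", "body": {"targets": [[[-0.6, -2.1, -1.5], -5], [[-1.1, -4.3, -3], -10], [[-1.7, -6.5, -5], -15], [[-2.2, -8.7, -7], -20], [[-2.8, -10.9, -9], -25], [[-3.3, -13, -11], -30], [[-3.9, -15.2, -13], -35], [[-4.4, -17.4, -15], -40], [[-5, -19.6, -17], -45], [[-5.5, -21.8, -19], -45], [[-5.7, -22.9, -21], -45], [[-5.7, -22.9, -21], -45]]}}

```text
clock: 12.33
eef_pos: [0.5216, 0.2986, 0.5588]
tool_rot: [0.031, 0.994, 0.107, 0.019]
ft_force: [-0.4, -0.9, -1.6]
width: 0.272
gripper_force: 59.1
```

```bash
python3 - <<'E'
from h import *
s=robot.get_state();print(s["eef_pos"],rot(s["tool_rot"])[:,2]);plan_tip([.60,.26,.30],0)
E
```

```text
[0.52155872 0.29858209 0.55878744] [ 0.04413038 -0.05857119 -0.99730734]
clock 12.3333 j [-0.6   0.46  0.02  0.8   0.07  1.88 -1.92] F [-0.4 -0.9 -1.6] grip 59.1
tip now [0.5206 0.2918 0.4833] pen now [0.023 0.094 0.995] pen after [0.023 0.094 0.995]
shift [ 6.51  3.56 18.82] up1cm [ 0.031  0.067 -0.997]
```

{"method": "drive_tool", "body": {"targets": [[[-1, -2.5, -2], 0], [[-2, -5, -5], 0], [[-1.8, -4.7, -8], 0], [[-1.7, -4.5, -11], 0], [[-1.6, -4.3, -14], 0], [[-1.5, -4.1, -17], 0], [[-1.5, -4.1, -17], 0]]}}

```text
clock: 12.92
eef_pos: [0.4571, 0.3186, 0.6495]
tool_rot: [0.006, 0.992, 0.102, 0.069]
ft_force: [1.1, 1.7, -1.9]
width: 0.274
gripper_force: 59.1
```

{"method": "drive_tool", "body": {"targets": [[[0, 0, 0], 0], [[0, 0, 0], 0]]}}

```text
clock: 13.08
eef_pos: [0.4558, 0.3175, 0.6563]
tool_rot: [0.004, 0.992, 0.102, 0.076]
ft_force: [0.6, -0.7, -0.6]
width: 0.274
gripper_force: 59.2
```

```bash
python3 - <<'E'
from h import *
s=robot.get_state();print(s["eef_pos"],rot(s["tool_rot"])[:,2]);plan_tip([.60,.26,.30],0)
E
```

```text
[0.45580783 0.31753604 0.65628201] [ 0.15069684  0.00698481 -0.98855535]
clock 13.0833 j [-0.99  0.4   0.69  0.69 -0.22  1.98 -1.83] F [ 0.6 -0.7 -0.6] grip 59.2
tip now [0.4629 0.3158 0.5809] pen now [-0.083  0.028  0.996] pen after [-0.083  0.028  0.996]
shift [ 7.95  7.56 29.79] up1cm [ 0.149  0.024 -0.989]
```

{"method": "drive_tool", "body": {"targets": [[[-1, -3, -2], 0], [[-2.5, -6, -4], 0], [[-3, -7, -7], 0], [[-2.7, -7, -10], 0], [[-2.5, -7, -13], 0], [[-2, -7, -16], 0], [[-2, -7, -16], 0]]}}

```text
clock: 13.67
eef_pos: [0.3833, 0.3551, 0.6808]
tool_rot: [-0.007, 0.99, 0.103, 0.092]
ft_force: [-0.5, 0.4, -1.3]
width: 0.269
gripper_force: 59.1
```

{"method": "drive_tool", "body": {"targets": [[[0, 0, 0], 0], [[0, 0, 0], 0]]}}

```text
clock: 13.83
eef_pos: [0.3833, 0.356, 0.6808]
tool_rot: [-0.007, 0.99, 0.104, 0.092]
ft_force: [0.2, -0.5, -1.4]
width: 0.272
gripper_force: 59.1
```

```bash
python3 - <<'E'
from h import *
s=robot.get_state();print(s["eef_pos"],rot(s["tool_rot"])[:,2]);plan_tip([.60,.26,.30],0)
E
```

```text
[0.38327374 0.35595412 0.680833  ] [ 0.18060387  0.03296289 -0.9830034 ]
clock 13.8333 j [-1.08  0.31  0.45  0.71 -0.06  1.98 -2.05] F [ 0.2 -0.5 -1.4] grip 59.1
tip now [0.3927 0.3562 0.6056] pen now [-0.114  0.002  0.994] pen after [-0.114  0.002  0.994]
shift [12.36 13.54 33.47] up1cm [ 0.184  0.005 -0.983]
```

{"method": "drive_tool", "body": {"targets": [[[1.5, -2, -2.5], 0], [[3, -4, -5], 0], [[4.5, -5, -8], 0], [[6, -6, -11], 0], [[8, -7, -14], 0], [[10, -8, -17], 0], [[11, -9, -20], 0], [[11, -9, -20], 0]]}}

```text
clock: 14.5
eef_pos: [0.3904, 0.3933, 0.6858]
tool_rot: [-0.019, 0.988, 0.105, 0.109]
ft_force: [-0.4, -0.8, -1.8]
width: 0.276
gripper_force: 59.1
```

{"method": "drive_tool", "body": {"targets": [[[0, 0, 0], 0], [[0, 0, 0], 0]]}}

```text
clock: 14.67
eef_pos: [0.3901, 0.3933, 0.686]
tool_rot: [-0.02, 0.988, 0.106, 0.109]
ft_force: [0.2, 0.4, -0.6]
width: 0.274
gripper_force: 59.1
```

```bash
python3 - <<'E'
from h import *
s=robot.get_state();print(s["eef_pos"],rot(s["tool_rot"])[:,2]);plan_tip([.60,.26,.30],0)
E
```

```text
[0.39014783 0.39329964 0.68604837] [ 0.21162047  0.06182334 -0.97539461]
clock 14.6667 j [-1.08  0.36  0.42  0.62 -0.06  1.98 -2.09] F [ 0.2  0.4 -0.6] grip 59.1
tip now [0.402  0.3957 0.6112] pen now [-0.145 -0.027  0.989] pen after [-0.145 -0.027  0.989]
shift [ 9.27 17.96 33.71] up1cm [ 0.22  -0.016 -0.975]
```

{"method": "drive_tool", "body": {"targets": [[[2, -2, -3], 0], [[4, -4, -6], 0], [[6, -5, -9], 0], [[8, -6, -12], 0], [[10, -7, -15], 0], [[12, -8, -18], 0], [[14, -9, -21], 0], [[16, -10, -24], 0], [[18, -11, -27], 0], [[20, -12, -30], 0], [[20, -12, -30], 0], [[20, -12, -30], 0]]}}

```text
clock: 15.67
eef_pos: [0.4063, 0.4182, 0.6907]
tool_rot: [-0.032, 0.986, 0.106, 0.126]
ft_force: [0.4, 0.3, -0.6]
width: 0.268
gripper_force: 59.1
```

```bash
python3 - <<'E'
from h import *
s=robot.get_state();print(s["eef_pos"],rot(s["tool_rot"])[:,2]);plan_tip([.60,.26,.30],0)
E
```

```text
[0.40633727 0.41824765 0.69074051] [ 0.24138527  0.08959719 -0.96628438]
clock 15.6667 j [-1.05  0.41  0.39  0.53 -0.07  1.98 -2.1 ] F [ 0.4  0.3 -0.6] grip 59.1
tip now [0.4204 0.4228 0.6164] pen now [-0.176 -0.055  0.983] pen after [-0.176 -0.055  0.983]
shift [ 5.63 20.93 33.45] up1cm [ 0.255 -0.036 -0.966]
```

{"method": "drive_tool", "body": {"targets": [[[3, -3, -6], 0], [[6, -6, -12], 0], [[9, -8, -18], 0], [[12, -8, -24], 0], [[15, -9, -30], 0]]}}

```text
clock: 16.08
eef_pos: [0.3957, 0.4253, 0.7069]
tool_rot: [-0.044, 0.983, 0.107, 0.142]
ft_force: [-0.7, 0.1, -1.3]
width: 0.276
gripper_force: 59.1
```

{"method": "drive_tool", "body": {"targets": [[[3, -3, -6], 0], [[6, -6, -12], 0], [[9, -8, -18], 0], [[12, -8, -24], 0], [[15, -9, -30], 0]]}}

```text
clock: 16.5
eef_pos: [0.3832, 0.4285, 0.7244]
tool_rot: [-0.056, 0.98, 0.108, 0.158]
ft_force: [0.6, 0.3, -1.0]
width: 0.273
gripper_force: 59.2
```

```bash
python3 - <<'E'
from h import *
s=robot.get_state();print(s["eef_pos"],rot(s["tool_rot"])[:,2]);plan_tip([.60,.26,.30],0)
E
```

```text
[0.38319206 0.42848326 0.72444448] [ 0.2965833   0.14390873 -0.94410202]
clock 16.5 j [-1.12  0.39  0.44  0.48 -0.08  1.98 -2.13] F [ 0.6  0.3 -1. ] grip 59.2
tip now [0.4016 0.4372 0.6514] pen now [-0.232 -0.11   0.966] pen after [-0.232 -0.11   0.966]
shift [ 3.68 24.41 36.52] up1cm [ 0.321 -0.076 -0.944]
```

{"method": "drive_tool", "body": {"targets": [[[3, -3, -6], 0], [[6, -6, -12], 0], [[9, -8, -18], 0], [[12, -8, -24], 0]]}}

```text
clock: 16.83
eef_pos: [0.3702, 0.4332, 0.7412]
tool_rot: [-0.069, 0.976, 0.109, 0.173]
ft_force: [-0.2, -0.7, -2.3]
width: 0.269
gripper_force: 59.2
```

{"method": "drive_tool", "body": {"targets": [[[3, -3, -6], 0], [[6, -6, -12], 0], [[9, -8, -18], 0]]}}

```text
clock: 17.08
eef_pos: [0.3579, 0.438, 0.7577]
tool_rot: [-0.082, 0.973, 0.11, 0.188]
ft_force: [0.3, -0.7, -1.1]
width: 0.27
gripper_force: 59.2
```

```bash
python3 - <<'E'
from h import *
s=robot.get_state();print(s["eef_pos"],rot(s["tool_rot"])[:,2])
n=np.array([-.293,-.143,.946]); plan_tip(np.array([.6143,.2743,.0835])+.05*n,0); plan_tip(np.array([.6143,.2743,.0835])+.12*n,0)
E
```

```text
[0.35790445 0.4379838  0.75767715] [ 0.3485513   0.19991493 -0.91572158]
clock 17.0833 j [-1.19  0.37  0.5   0.42 -0.09  1.98 -2.16] F [ 0.3 -0.7 -1.1] grip 59.2
tip now [0.3803 0.451  0.6865] pen now [-0.286 -0.167  0.944] pen after [-0.286 -0.167  0.944]
shift [-4.86 29.56 54.85] up1cm [ 0.384 -0.117 -0.916]
clock 17.0833 j [-1.19  0.37  0.5   0.42 -0.09  1.98 -2.16] F [ 0.3 -0.7 -1.1] grip 59.2
tip now [0.3803 0.451  0.6865] pen now [-0.286 -0.167  0.944] pen after [-0.286 -0.167  0.944]
shift [-4.35 29.25 47.87] up1cm [ 0.384 -0.117 -0.916]
```

{"method": "drive_tool", "body": {"targets": [[[0, 0, 4], 0], [[0, 1, 8], 0], [[-0.3, 3, 11.5], 0], [[-0.7, 5, 15], 0], [[-1.1, 7.5, 18], 0], [[-1.5, 10, 21], 0], [[-1.9, 12.5, 24], 0], [[-2.3, 15, 27], 0], [[-2.7, 17.5, 30], 0], [[-3, 20, 33], 0], [[-3, 20, 33], 0], [[-3, 20, 33], 0]]}}

```text
clock: 18.08
eef_pos: [0.494, 0.303, 0.417]
tool_rot: [-0.079, 0.974, 0.108, 0.185]
ft_force: [0.4, 0.4, -1.5]
width: 0.273
gripper_force: 59.1
```

```bash
python3 - <<'E'
from h import *
n=np.array([-.29,-.155,.944]); plan_tip(np.array([.6143,.2743,.0835])+.06*n,0)
E
```

```text
clock 18.0833 j [-1.04  0.2   0.55  1.67 -0.13  0.9  -1.82] F [ 0.4  0.4 -1.5] grip 59.1
tip now [0.5161 0.3156 0.3456] pen now [-0.281 -0.161  0.946] pen after [-0.281 -0.161  0.946]
shift [-1.34  9.16 20.67] up1cm [ 0.378 -0.114 -0.919]
```

{"method": "drive_tool", "body": {"targets": [[[-0.2, 1.6, 3.4], 0], [[-0.5, 3.2, 7], 0], [[-0.7, 4.8, 10.5], 0], [[-1, 6.4, 14], 0], [[-1.2, 8, 17.5], 0], [[-1.3, 9, 20], 0], [[-1.34, 9.16, 20.67], 0], [[-1.34, 9.16, 20.67], 0], [[-1.34, 9.16, 20.67], 0]]}}

```text
clock: 18.83
eef_pos: [0.5777, 0.2585, 0.2169]
tool_rot: [-0.082, 0.972, 0.11, 0.19]
ft_force: [0.1, -0.1, -0.7]
width: 0.275
gripper_force: 59.2
```

```bash
python3 - <<'E'
from h import *
n=np.array([-.29,-.155,.944]); plan_tip(np.array([.6143,.2743,.0835])+.02*n,0)
C=[Cam("side"),Cam("top")]; s=robot.get_state(); t=np.load("tip.npz"); tip=s["eef_pos"]+rot(s["tool_rot"])@t["tt"]
ims=[]
for c,r in zip(C,(32,30)):
    p=np.round(c.proj([.6143,.2743,.1])[0]).astype(int); im=cv2.resize(np.ascontiguousarray(c.im[p[1]-r:p[1]+r,p[0]-r:p[0]+r,::-1]),(400,400),interpolation=cv2.INTER_CUBIC)
    q=lambda P:tuple(np.round((c.proj(P)[0]-p+r+.5)*200/r).astype(int)); cv2.circle(im,q(tip),4,(255,0,255),1); cv2.circle(im,q([.6143,.2743,.0840]),4,(255,0,0),1); ims.append(im)
cv2.imwrite("pics/app.png",np.hstack(ims))
E
```

```text
clock 18.8333 j [-0.67  0.46  0.34  1.88 -0.48  0.44 -1.35] F [ 0.1 -0.1 -0.7] grip 59.2
tip now [0.6003 0.2717 0.1458] pen now [-0.288 -0.169  0.943] pen after [-0.288 -0.169  0.943]
shift [-0.95  0.76  4.24] up1cm [ 0.387 -0.118 -0.915]
```

View pics/app.png

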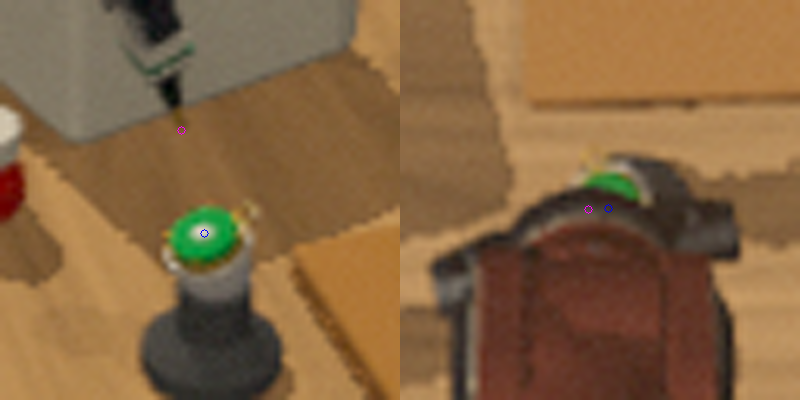

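The side crop shows the tip (181,125) matching my predicted mark, and the dot at (204,233). I'll approach to 2 cm along the normal.

{"method": "drive_tool", "body": {"targets": [[[-0.6, 0.5, 1.5], 0], [[-0.9, 0.7, 3], 0], [[-0.95, 0.76, 4.2], 0], [[-0.95, 0.76, 4.2], 0], [[-0.95, 0.76, 4.2], 0], [[-0.95, 0.76, 4.2], 0]]}}

```text
clock: 19.43
eef_pos: [0.5855, 0.2565, 0.1734]
tool_rot: [-0.082, 0.972, 0.11, 0.189]
ft_force: [0.6, 0.1, -0.7]
width: 0.273
gripper_force: 59.2
```

```bash
python3 - <<'E'
from h import *
n=np.array([-.29,-.155,.944]); S=np.array([.6143,.2743,.0838]); plan_tip(S+.006*n,0);plan_tip(S-.006*n,0)
c=Cam("side"); s=robot.get_state(); t=np.load("tip.npz"); tip=s["eef_pos"]+rot(s["tool_rot"])@t["tt"]
print("img tip minus spot px pred",c.proj(tip)-c.proj(S),"at +2cm ideal",c.proj(S+.02*n)-c.proj(S))
E
```

```text
clock 19.4333 j [-0.6   0.53  0.25  1.91 -0.54  0.34 -1.28] F [ 0.6  0.1 -0.7] grip 59.2
tip now [0.6081 0.2696 0.1022] pen now [-0.288 -0.167  0.943] pen after [-0.288 -0.167  0.943]
shift [-0.02 -0.11  1.4 ] up1cm [ 0.386 -0.118 -0.915]
clock 19.4333 j [-0.6   0.53  0.25  1.91 -0.54  0.34 -1.28] F [ 0.6  0.1 -0.7] grip 59.2
tip now [0.6081 0.2696 0.1022] pen now [-0.288 -0.167  0.943] pen after [-0.288 -0.167  0.943]
shift [-0.1  -0.07  2.59] up1cm [ 0.386 -0.118 -0.915]
img tip minus spot px pred [[-1.30038912 -3.82373323]] at +2cm ideal [[-1.34369172 -4.30736473]]
```

Now I'll press slowly along the normal.

{"method": "drive_tool", "body": {"targets": [[[-0.05, -0.1, 0.8], 0], [[-0.05, -0.1, 1.4], 0], [[-0.07, -0.08, 1.8], 0], [[-0.08, -0.07, 2.1], 0], [[-0.1, -0.07, 2.4], 0], [[-0.1, -0.07, 2.55], 0], [[-0.1, -0.07, 2.55], 0], [[-0.1, -0.07, 2.55], 0], [[-0.1, -0.07, 2.55], 0]]}}

```text
clock: 20.23
eef_pos: [0.5924, 0.2615, 0.1483]
tool_rot: [-0.082, 0.973, 0.11, 0.188]
ft_force: [-1.8, 0.5, 0.5]
width: 0.275
gripper_force: 59.5
```

```bash
python3 - <<'E'
from h import *
n=np.array([-.29,-.155,.944]); S=np.array([.6143,.2743,.0838]); plan_tip(S-.006*n,0)
c=Cam("side"); r=22; p=np.round(c.proj(S+[0,0,.02])[0]).astype(int)
im=cv2.resize(np.ascontiguousarray(c.im[p[1]-r:p[1]+r,p[0]-r:p[0]+r,::-1]),(600,600),interpolation=cv2.INTER_CUBIC)
cv2.circle(im,tuple(np.round((c.proj(S)[0]-p+r+.5)*300/r).astype(int)),5,(255,0,255),1)
cv2.imwrite("pics/fin.png",im)
E
```

```text
clock 20.2333 j [-0.57  0.57  0.21  1.91 -0.56  0.3  -1.26] F [-1.8  0.5  0.5] grip 59.5
tip now [0.6147 0.2745 0.0771] pen now [-0.285 -0.166  0.944] pen after [-0.285 -0.166  0.944]
shift [ 0.17 -0.05 -0.03] up1cm [ 0.383 -0.117 -0.916]
```

View pics/fin.png

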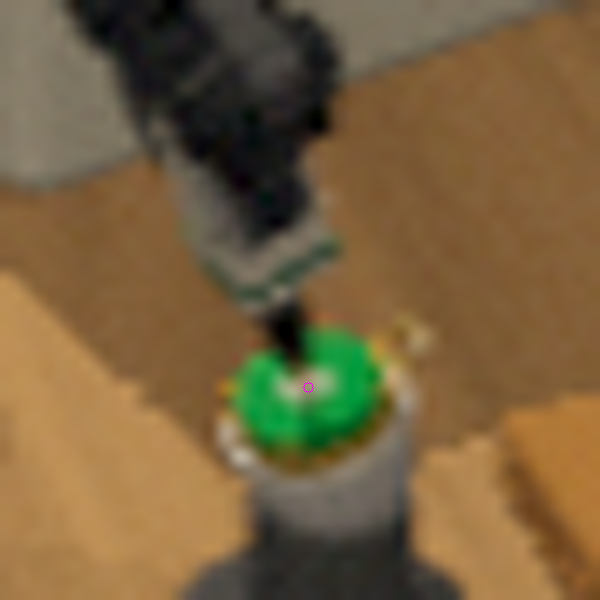

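The tip sits on the dot, with the nose ending at (295,360) and the dot at (308,387). Force readings averaged over several periods will tell me the compression.

```bash
python3 - <<'E'
from h import *
n=np.array([-.286,-.166,.944]);L=[];T=[];t=np.load("tip.npz")
for i in range(16):
    robot.capture("side"); s=robot.get_state(); L.append(s["ft_force"]); T.append(s["eef_pos"]+rot(s["tool_rot"])@t["tt"])
L=np.array(L);print(L.mean(0),L.std(0)/4,"along n",(L@n).mean(),"baseline est",np.array([.25,-.2,-1.2])@n);print(np.mean(T,0),np.std(T,0),s["clock"])
print("depth along n",(np.mean(T,0)-[.6143,.2743,.0838])@n)
E
```

```text
[-1.74933097  0.43421147  0.76841961] [0.10933572 0.142314   0.10256096] along n 1.1536176663099078 baseline est -1.1710999999999998
[0.61500658 0.27439657 0.0771035 ] [1.07663664e-04 3.62457808e-05 3.18719332e-05] 21.0833
depth along n -0.006539603439082395
```

{"method": "drive_tool", "body": {"targets": [[[0, 0, -0.1], 0], [[0, 0, -0.2], 0], [[0, 0, -0.2], 0], [[0, 0, -0.2], 0]]}}

```text
clock: 21.42
eef_pos: [0.5923, 0.2609, 0.1504]
tool_rot: [-0.081, 0.973, 0.109, 0.189]
ft_force: [-0.9, 0.6, 0.5]
width: 0.271
gripper_force: 59.5
```

```bash
python3 - <<'E'
from h import *
n=np.array([-.286,-.166,.944]);L=[];T=[];t=np.load("tip.npz")
for i in range(16):
    robot.capture("side"); s=robot.get_state(); L.append(s["ft_force"]); T.append(s["eef_pos"]+rot(s["tool_rot"])@t["tt"])
L=np.array(L);print(L.mean(0),"along n",(L@n).mean());print(np.mean(T,0),np.std(T,0),s["clock"],s["gripper_force"])
print("depth along n",(np.mean(T,0)-[.6143,.2743,.0838])@n, rot(s["tool_rot"])@t["a"])
E
```

```text
[-0.63784063  0.31337314  0.57361455] along n 0.6718946180015939
[0.61468623 0.2738629  0.07902954] [4.55058836e-05 1.86981215e-05 3.57530900e-05] 22.2167 59.512805342674255
depth along n -0.0045412129564386455 [-0.28629289 -0.1660544   0.94364311]
```

```bash
python3 -c "
from rig import robot
print(robot.close_job())"
```

```text
the job is handed in; nothing more can be done
None
```

I pressed the tester on the copper disc for about a second, then handed the job in with its tip held on the green stone's dot; no verdict came back. The spring is in about 6.5 mm by force (4.5 mm by geometry), and the pen is tilted about 19° to match a face angle I measured only to within roughly 5°.

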